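# Stroke the sole of the teaching foot along its dots

### The arm

A 6-joint arm with a two-finger parallel gripper is mounted at the origin on the work surface. World frame = base frame: x ahead of the robot, y to its left, z up, the work surface at z = 0. Lengths are in mm, angles in rad, forces in N, time in s.
With the tool pointing down it reaches from about 275 to 750 mm from the base axis. Payload 10.2 kg.
Tool frame: the origin (TCP) lies between the finger pads; the fingertips stand 8 mm ahead of it and the grasp point (between the pads) lies 11 mm behind it; z points along the fingers, y is the line along which they close (so a half turn about z gives the same grasp; the last joint's range is limited). The gripper opens to 85 mm and grips with 20 to 120 N. Pads are 22 mm wide; open, the fingers measure 114 mm over their backs; the gripper's body (76 mm by 85 mm) begins 54 mm behind the grasp point. The pads swing forward as they close: fully open they stand 13 mm farther back than shut.
Start: joints at [0.883, 0.313, 1.498, -0, 1.331, -0.223], TCP at [235.341, 469.303, 239.294] pointing down, gripper open.
Joint ranges: [-2.94, 2.94], [-0.97, 2.17], [0.19, 2.56], [-1.23, 4.37], [0.02, 3.11], [-2.88, 2.88]. Speed limits (rad/s): [2.39, 2.39, 3.01, 3.14, 3.14, 3.14].

### API

Orientations are given as a unit quaternion [w, x, y, z].
In Python, from rig import * gives the robot as it stands.
- The arm moves only by the shell command python3 -m handwheel 'ROWS' [FORCE]. ROWS is JSON, a list that holds one entry, the list of rows, each a list of 7 numbers: the shift along the world's x, y, z in mm, then the turn, a rotation vector about the world's x, y, z in degrees, then the opening, from -1 (shut) to 1 (fully open). A call has 1 to 8 rows; each row shifts and turns the commanded pose from where the row before left it; what a row does not reach is not made up. A row lasts 1/8 s, in which the tool goes at most 62.5 mm and 10.7 degrees, less where a joint would pass 70% of its speed; a pose out of reach is approached as far as the arm can. A call is refused whole if a number of a shift passes 62.5 or a number of a turn 10.7, either way. A call with a gripper value outside its range is refused whole. The fingers move at their own pace and stop on an object; FORCE is the grip in N (left out, the last holds). Time passes only in rows, so rows that do not move let the fingers close. It gives the time, the measured TCP pose, the force, the opening and the grip force at its end, in the units of the state.
- sense(): the state, without advancing time (a new reading comes with each control period).
- capture(name): name is "side" or "top" or "wrist"; returns a dict with "image" (480x640x3 uint8, red, green, blue), "fx", "fy", "cx", "cy" (pixels), "rvec" (rotation vector, rad) and "tvec" (3), from world to camera coordinates, as OpenCV has them; the wrist camera has in their place "hand_eye" (4x4, takes a point from camera to tool coordinates, whose origin is the TCP and whose axes are the flange's). Camera axes: x right, y down, z forward; pixel columns grow to the right and rows downward; lengths in mm; the calibration is good to about 2 mm. A picture is of the moment at which its call begins: read the wrist's pose just before it. There is no depth.
- finish_job(): hands the job in; it is judged then, once.
The state is a dict: "time_s": time; "joints": joint angles; "dq": joint speeds; "tau": joint torques, N m; "eef_pos": TCP position; "ee_rot": TCP orientation; "force": force on the tool from outside, world axes, zero at the start; "wrist_torque": the same for the moment, N m; "grip_width": opening from 0.0 (shut) to 1.0 (fully open); "grip_force": force on a finger pad.
Only numpy, scipy, OpenCV 4.12 (cv2) and the standard library are available. Lean on these libraries where they do the work, as an engineer would, in place of code of your own. Each camera call takes 0.05 s, during which the arm holds its last target. There are 200 camera calls.

### The job

Rehearse the sole-stroke reflex test on the teaching foot: run the fingertips along the row of raised dots, from the green one at the heel, up the outer edge and across to the red one under the big toe, clearly pushing in each dot in turn so that it stays down, skipping none. Press gently, leave the foot lying where it is, do not pick anything up, and leave everything else on the table undisturbed.

Things in the scene. Friction and masses are not known exactly. Their poses are not given: they have to be found in the camera images.
- foot: Beige model of a left foot, sole up, loose (2 kg) on its white base plate 270 x 112 x 12 mm. Origin: centre of the plate's underside; x to the toes, y to the big-toe side, z up. Sole level, 58 to 60 mm above the table; only five domed dots rise above it, in a J from heel along the outer edge and across to the ball of the big toe, neighbours 50 to 58 mm apart. May lie turned any way.
- heel_end (a point): end of the heel, at x -126, y 0, z 60 mm of the foot
- toe_end (a point): end of the big toe, at x 133, y 34, z 60 mm of the foot
- dot1_top (a point): Top of dot 1 (GREEN, under the heel, first of the row; at x -92, y 0 mm in the foot's frame). Domed plastic cap 33 mm across, its top 8 to 10 mm above the sole (68 mm above the table) before it is pushed; its flanks slope at only about 30 degrees, so that a fingertip gliding level over the sole presses it down in passing. The point goes down with the cap.
- dot1 (a joint): How far dot 1 is pushed in, m: 0 = standing up (start), 0.007 = end of travel (then its top is 61 mm above the table, still just above the sole). It resists with about 1.3 N all the way and stays where it is left; it counts as pushed in from 0.0025 and as standing below 0.0015.
- dot2_top (a point): Top of dot 2 (blue, second; at x -45, y -16 mm). Domed plastic cap 33 mm across, its top 8 to 10 mm above the sole (68 mm above the table) before it is pushed; its flanks slope at only about 30 degrees, so that a fingertip gliding level over the sole presses it down in passing. The point goes down with the cap.
- dot2 (a joint): How far dot 2 is pushed in, m: 0 = standing up (start), 0.007 = end of travel (then its top is 61 mm above the table, still just above the sole). It resists with about 1.3 N all the way and stays where it is left; it counts as pushed in from 0.0025 and as standing below 0.0015.
- dot3_top (a point): Top of dot 3 (blue, third; at x 5, y -24 mm). Domed plastic cap 33 mm across, its top 8 to 10 mm above the sole (68 mm above the table) before it is pushed; its flanks slope at only about 30 degrees, so that a fingertip gliding level over the sole presses it down in passing. The point goes down with the cap.
- dot3 (a joint): How far dot 3 is pushed in, m: 0 = standing up (start), 0.007 = end of travel (then its top is 61 mm above the table, still just above the sole). It resists with about 1.3 N all the way and stays where it is left; it counts as pushed in from 0.0025 and as standing below 0.0015.
- dot4_top (a point): Top of dot 4 (blue, fourth, on the outer ball; at x 55, y -26 mm). Domed plastic cap 33 mm across, its top 8 to 10 mm above the sole (68 mm above the table) before it is pushed; its flanks slope at only about 30 degrees, so that a fingertip gliding level over the sole presses it down in passing. The point goes down with the cap.
- dot4 (a joint): How far dot 4 is pushed in, m: 0 = standing up (start), 0.007 = end of travel (then its top is 61 mm above the table, still just above the sole). It resists with about 1.3 N all the way and stays where it is left; it counts as pushed in from 0.0025 and as standing below 0.0015.
- dot5_top (a point): Top of dot 5 (RED, under the ball of the big toe, last of the row; at x 79, y 27 mm). Domed plastic cap 33 mm across, its top 8 to 10 mm above the sole (68 mm above the table) before it is pushed; its flanks slope at only about 30 degrees, so that a fingertip gliding level over the sole presses it down in passing. The point goes down with the cap.
- dot5 (a joint): How far dot 5 is pushed in, m: 0 = standing up (start), 0.007 = end of travel (then its top is 61 mm above the table, still just above the sole). It resists with about 1.3 N all the way and stays where it is left; it counts as pushed in from 0.0025 and as standing below 0.0015.
- file: bystander: loose yellow nail file with a dark face, 150 x 20 x 5 mm, long axis x, lying beside the foot; origin under its centre
- jar: bystander: loose cream jar, 52 mm across, 50 mm high, beside the foot; origin under its centre
- pumice: bystander: loose grey pumice stone 70 x 42 x 28 mm, beside the foot; origin under its centre
- beaker: bystander: loose glass beaker 74 mm across, with small disc tools in it up to 120 mm high; origin under its centre
- burbox: bystander: loose clear box of burs, 80 x 110 x 78 mm; origin under its centre
- spray: bystander: loose green glass bottle with black cap, 68 mm across, 170 mm high; origin under its centre
- tray: bystander: loose steel instrument tray 120 x 180 x 28 mm; origin under its centre

How it is judged:
By the outcome, as a careful person would: the job done as asked, in the order asked, and still so for the second after the job is handed in, with the robot touching nothing.
It also fails if it takes over 42 s, if anything falls off the work surface, if the arm or the gripper's body presses on something with over 40 N, if the wrist force passes 120 N, or if a joint passes its speed limit or range.

## Working session

There is one attempt and no reset: what is moved stays moved. The work goes in short steps, Python scripts to look and compute and a shell command to move; the robot and the scene stay as the last step left them, time stands still between calls to the robot, and variables do not carry over. Pictures are saved under pics/ and viewed, at most 10 in all, crops included, and the job is handed in when it is done.

```bash
mkdir -p pics; ls; python3 - <<'E'
from rig import *
import cv2,pickle
print(sense())
d={}
for n in("top","side"):
    c=capture(n); d[n]=c
    cv2.imwrite(f"pics/{n}0.png",c["image"][:,:,::-1]); print({k:v for k,v in c.items() if k!="image"})
pickle.dump(d,open("c0.pkl","wb"))
E
```

```text
pics
{'time_s': 0.0, 'joints': array([ 8.82615373e-01,  3.13459184e-01,  1.49844655e+00, -1.56257554e-05,
        1.33098748e+00, -2.23379264e-01]), 'dq': array([ 0.00069074,  0.00060207,  0.00052515, -0.00029933,  0.00198458,
       -0.00094927]), 'tau': array([ 1.19972898e-03, -4.12267578e+01, -2.59739506e+01, -7.30218881e-05,
        4.20684490e-03, -3.71843953e-05]), 'eef_pos': array([235.17205559, 469.10437236, 238.72680395]), 'ee_rot': array([-2.79415311e-04,  2.30312627e-01,  9.73116473e-01, -5.87237351e-04]), 'force': array([0.93096717, 0.56811242, 0.35266192]), 'wrist_torque': array([ 0.03859252,  0.01851865, -0.00519014]), 'grip_force': 0.0, 'grip_width': 1.002382227880891}
{'fx': 570.3318498484457, 'fy': 570.3318498484457, 'cx': 311.02764421044793, 'cy': 236.03635210117747, 'rvec': array([ 2.12359301, -2.16055647,  0.13138374]), 'tvec': array([  10.90117461,  578.29833121, 1203.59403389])}
{'fx': 448.7383236778595, 'fy': 448.7383236778595, 'cx': 317.0551439438135, 'cy': 243.97463662016554, 'rvec': array([ 1.98777326, -0.78942444,  0.45352993]), 'tvec': array([-412.39369871,  238.41103236,  874.23991794])}
```

View pics/top0.png

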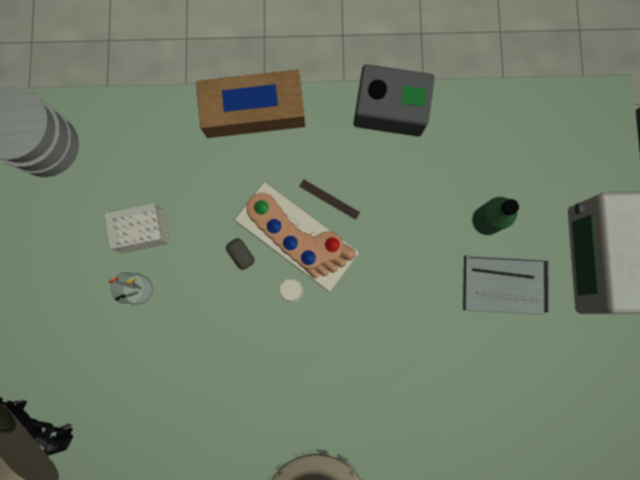

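View pics/side0.png

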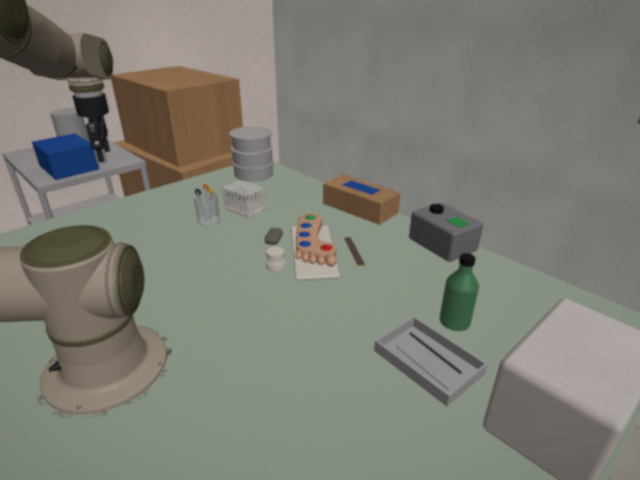

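The top view shows the green dot at (261,207), the blue dots at (274,226), (290,243) and (308,258), and the red dot at (332,244). The file is on the right of the foot, the pumice at (240,253) and the jar at (291,290). In the side view, green is at (311,217), the blues run from (306,226) to (305,244), and red is at (327,248).

```bash
cat > h.py <<'E'
import numpy as np,cv2
def blobs(img,roi):
    x0,y0,x1,y1=roi; h=cv2.cvtColor(img,cv2.COLOR_RGB2HSV)
    out={}
    for n,(a,b) in {"g":((50,150,30),(80,255,255)),"b":((105,150,40),(130,255,255)),"r":((0,200,90),(4,255,255))}.items():
        m=cv2.inRange(h,a,b)
        if n=="r": m|=cv2.inRange(h,(174,200,90),(180,255,255))
        k=np.zeros_like(m);k[y0:y1,x0:x1]=m[y0:y1,x0:x1]
        _,_,s,c=cv2.connectedComponentsWithStats(k)
        out[n]=[(c[i],int(s[i,4])) for i in range(1,len(s)) if s[i,4]>=25]
    return out
def P(c):
    return cv2.Rodrigues(c["rvec"])[0],np.asarray(c["tvec"],float)
def ray(c,uv,R,t):
    d=np.array([(uv[0]-c["cx"])/c["fx"],(uv[1]-c["cy"])/c["fy"],1]); return -R.T@t,R.T@d
def plane(o,d,z): return o+d*(z-o[2])/d[2]
def tri(rs):
    A=np.zeros((3,3));b=np.zeros(3)
    for o,d in rs:
        d=d/np.linalg.norm(d);M=np.eye(3)-np.outer(d,d);A+=M;b+=M@o
    return np.linalg.solve(A,b)
F=np.array([[-92,0],[-45,-16],[5,-24],[55,-26],[79,27]],float)
def fit(W):
    W=np.asarray(W)[:,:2];mf,mw=F.mean(0),W.mean(0);a=F-mf;b=W-mw
    th=np.arctan2((a[:,0]*b[:,1]-a[:,1]*b[:,0]).sum(),(a*b).sum())
    R=np.array([[np.cos(th),-np.sin(th)],[np.sin(th),np.cos(th)]])
    return th,R,mw-R@mf
E
python3 - <<'E'
from h import *;import pickle
np.set_printoptions(precision=1,suppress=True)
d=pickle.load(open("c0.pkl","rb"))
r={}
for n,roi in(("top",(220,180,370,300)),("side",(285,205,345,270))):
    c=d[n];b=blobs(c["image"],roi);print(n,b)
    bl=sorted(b["b"],key=lambda q:q[0][1])
    pts=[b["g"][0][0]]+[q[0] for q in bl]+[b["r"][0][0]]
    R,t=P(c); r[n]=[ray(c,p,R,t) for p in pts]
    W=[plane(o,v,66) for o,v in r[n]];print(np.array(W))
    th,Rf,o=fit(W);print(np.degrees(th),o,(Rf@F.T).T+o)
print(np.array([tri([a,b]) for a,b in zip(r["top"],r["side"])]))
E
```

```text
top {'g': [(array([261. , 206.9]), 106)], 'b': [(array([273.6, 225.6]), 122), (array([290. , 242.5]), 128), (array([307.9, 257.3]), 127)], 'r': [(array([331.8, 244.3]), 126)]}
[[640.2 107.4  66. ]
 [598.8  80.5  66. ]
 [561.7  45.6  66. ]
 [529.3   7.8  66. ]
 [556.3 -43.3  66. ]]
-128.03041146144255 [583.6  35.1] [[640.3 107.6]
 [598.8  80.4]
 [561.7  45.9]
 [529.3   7.8]
 [556.2 -43.8]]
side {'g': [], 'b': [(array([304.8, 243.5]), 28)], 'r': []}Traceback (most recent call last):
  File "<stdin>", line 8, in <module>
IndexError: list index out of range
```

```bash
python3 -m handwheel '[[[36,-41,0,0,0,0,-1],[36,-41,0,0,0,0,-1],[36,-41,0,0,0,0,-1],[36,-41,0,0,0,0,-1],[36,-41,0,0,0,0,-1],[36,-41,0,0,0,0,-1],[36,-41,0,0,0,0,-1],[36,-41,0,0,0,0,-1]]]' 20
python3 -m handwheel '[[[30,-20,0,0,0,0,-1],[0,0,0,0,0,0,-1],[0,0,0,0,0,0,-1],[0,0,0,0,0,0,-1]]]'
cat > w.py <<'E'
from rig import *
from h import *
import sys
from scipy.spatial.transform import Rotation as Ro
np.set_printoptions(precision=1,suppress=True)
s=sense();c=capture("wrist");i=c["image"];n=sys.argv[1]
cv2.imwrite(f"pics/{n}.png",i[:,:,::-1])
R=Ro.from_quat(np.roll(s["ee_rot"],-1)).as_matrix();H=np.asarray(c["hand_eye"])
Rc=R@H[:3,:3];o=s["eef_pos"]+R@H[:3,3]
print(s["time_s"],s["eef_pos"],s["joints"],s["force"],s["grip_width"],"cam",o)
K=np.array([c["fx"],c["fy"]]);C=np.array([c["cx"],c["cy"]])
for k,v in blobs(i,(0,0,640,480)).items():
    for p,a in v:
        if a>300:
            d=Rc@np.r_[(p-C)/K,1];print(k,p,a,plane(o,d,66),"o,d",o,np.round(d,4).tolist())
E
python3 w.py w1
```

```text
time_s: 1.1
eef_pos: [524.2, 139.8, 239.1]
ee_rot: [-0.0, 0.23, 0.973, -0.0]
force: [-0.1, 0.4, -0.7]
grip_width: 0.004
grip_force: 0.0
time_s: 1.6
eef_pos: [552.7, 122.1, 239.4]
ee_rot: [-0.0, 0.23, 0.973, 0.0]
force: [-0.2, 0.5, 1.2]
grip_width: 0.002
grip_force: 0.0
1.6 [552.7 122.1 239.4] [ 0.   0.4  1.4  0.   1.4 -1.1] [-0.2  0.5  1.2] 0.002159217013795815 cam [484.2 157.  375. ]
```

View pics/w1.png

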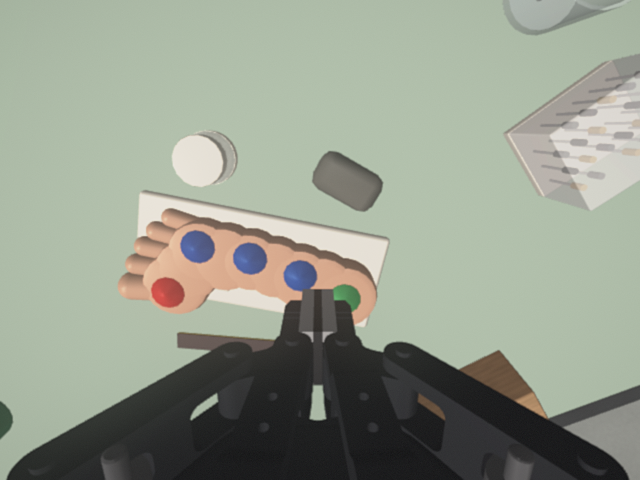

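The wrist view shows the green dot at (347,298), partly behind the shut fingers. The blues are at (300,275), (250,257) and (197,246), and red is at (168,292). The colour mask missed them, so I'll adjust it.

```bash
python3 - <<'E'
from h import *;import pickle
np.set_printoptions(precision=1,suppress=True)
from rig import *
from scipy.spatial.transform import Rotation as Ro
s=sense();c=capture("wrist");i=c["image"];h=cv2.cvtColor(i,cv2.COLOR_RGB2HSV)
pts={"b2":(300,275),"b3":(250,257),"b4":(197,246),"r5":(168,292),"g":(350,298)}
R=Ro.from_quat(np.roll(s["ee_rot"],-1)).as_matrix();H=np.asarray(c["hand_eye"]);Rc=R@H[:3,:3];o=s["eef_pos"]+R@H[:3,3]
t=pickle.load(open("c0.pkl","rb"))["top"];Rt,tt=P(t);b=blobs(t["image"],(220,180,370,300))
tp=dict(zip(("g","b2","b3","b4","r5"),[b["g"][0][0]]+[q[0] for q in b["b"]]+[b["r"][0][0]]))
for k,(u,v) in pts.items():
    x=h[v,u].astype(int);lo=np.clip(x-[8,90,70],0,255);hi=np.clip(x+[8,90,90],0,255)
    m=cv2.inRange(h,lo,hi)
    if k=="r5": m=cv2.inRange(h,(0,170,60),(6,255,255))|cv2.inRange(h,(172,170,60),(180,255,255))
    _,L,st,ce=cv2.connectedComponentsWithStats(m);l=L[v,u];p=ce[l]
    d=Rc@np.array([(p[0]-c["cx"])/c["fx"],(p[1]-c["cy"])/c["fy"],1])
    T=tri([(o,d),ray(t,tp[k],Rt,tt)])
    print(k,x,st[l],p,"plane66",plane(o,d,66),"tri",T)
E
```

```text
b2 [112 121 150] [284 261  32  30 742] [299.7 275.2] plane66 [595.9  82.4  66. ] tri [599.5  80.7  57.8]
b3 [113 109 145] [234 243  32  31 780] [249.4 258. ] plane66 [559.4  48.4  66. ] tri [562.   45.8  58.1]
b4 [114 103 143] [181 231  33  31 805] [197.  246.2] plane66 [527.6  10.9  66. ] tri [529.2   7.9  59.6]
r5 [  2 152 173] [     0      0    640    480 307200] [319.5 239.5] plane66 [572.5 115.1  66. ] tri [ 647.     4.3 -338.6]
g [ 62 100 130] [333 285  27  26 442] [346.5 295.3] plane66 [634.8 113.2  66. ] tri [644.5 109.9  45.2]
```

```bash
python3 -m handwheel '[[[35,3,0,0,0,0,-1],[35,3,0,0,0,0,-1],[35,4,-20,0,0,0,-1],[0,0,-40,0,0,0,-1],[0,0,-40,0,0,0,-1],[0,0,-40,0,0,0,-1],[0,0,0,0,0,0,-1],[0,0,0,0,0,0,-1]]]'
```

```text
time_s: 2.7
eef_pos: [659.1, 131.6, 101.4]
ee_rot: [0.001, 0.23, 0.973, 0.0]
force: [-0.8, 0.1, 0.4]
grip_width: 0.001
grip_force: 0.0
```

```bash
python3 -m handwheel '[[[0,0,-15,0,0,0,-1],[0,0,-10,0,0,0,-1],[0,0,-5,0,0,0,-1],[0,0,0,0,0,0,-1],[0,0,0,0,0,0,-1]]]'
```

```text
time_s: 3.32
eef_pos: [658.5, 131.3, 69.6]
ee_rot: [0.0, 0.23, 0.973, 0.0]
force: [0.2, -0.6, -0.7]
grip_width: 0.001
grip_force: 0.0
```

```bash
python3 -m handwheel '[[[0,0,1,0,0,0,-1],[-5,-6,0,0,0,0,-1],[-5,-6,0,0,0,0,-1],[-5,-6,0,0,0,0,-1],[-4,-5,0,0,0,0,-1],[0,0,0,0,0,0,-1]]]'
```

```text
time_s: 4.08
eef_pos: [639.0, 107.7, 70.4]
ee_rot: [-0.0, 0.231, 0.973, -0.0]
force: [-0.6, -1.3, 1.6]
grip_width: 0.0
grip_force: 0.6
```

```bash
python3 -m handwheel '[[[-6,-4,0,0,0,0,-1],[-6,-4,0,0,0,0,-1],[-6,-4,0,0,0,0,-1],[-6,-4,0,0,0,0,-1],[-6,-4,0,0,0,0,-1],[-6,-4,0,0,0,0,-1],[-6,-3,0,0,0,0,-1],[0,0,0,0,0,0,-1]]]'
```

```text
time_s: 5.08
eef_pos: [596.8, 81.0, 70.3]
ee_rot: [-0.0, 0.23, 0.973, -0.0]
force: [-0.7, 0.3, 0.6]
grip_width: -0.003
grip_force: 0.5
```

```bash
python3 w.py w2
```

```text
5.075 [596.8  81.   70.3] [-0.1  0.7  1.4 -0.   1.  -1.2] [-0.7  0.3  0.6] -0.0031036068283663122 cam [528.4 116.1 205.9]
```

View pics/w2.png

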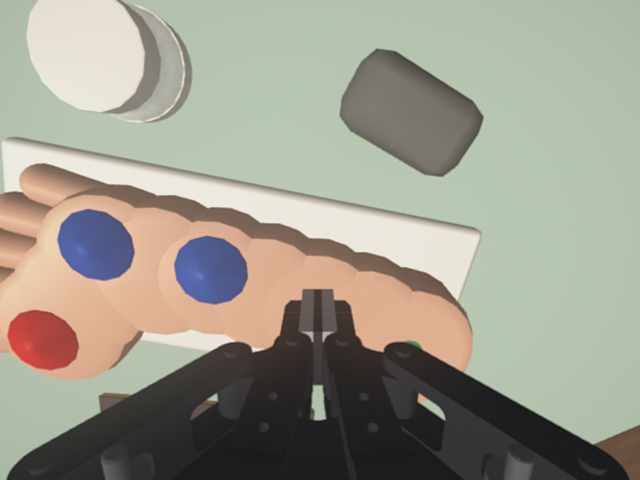

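The wrist view shows dot 3 at (211,270), dot 4 at (96,245) and red at (43,341), all still standing. Dot 2 is hidden under the fingertip. I'll check these positions and whether the foot has moved.

```bash
cat > q.py <<'E'
from rig import *
from h import *
from scipy.spatial.transform import Rotation as Ro
np.set_printoptions(precision=1,suppress=True)
s=sense();c=capture("wrist")
R=Ro.from_quat(np.roll(s["ee_rot"],-1)).as_matrix();H=np.asarray(c["hand_eye"]);Rc=R@H[:3,:3];o=s["eef_pos"]+R@H[:3,3]
pr=lambda X:(lambda q:(c["fx"]*q[0]/q[2]+c["cx"],c["fy"]*q[1]/q[2]+c["cy"]))(Rc.T@(np.asarray(X)-o))
print("tip",pr(s["eef_pos"]-[0,0,8]))
for p in((211,270),(96,245),(43,341)):
    d=Rc@np.array([(p[0]-c["cx"])/c["fx"],(p[1]-c["cy"])/c["fy"],1]);print(plane(o,d,66))
t=capture("top");cv2.imwrite("pics/t2.png",cv2.resize(t["image"][170:310,200:400,::-1],None,fx=4,fy=4));Rt,tt=P(t)
for k,v in blobs(t["image"],(220,180,370,300)).items():
    for p,a in v: print(k,a,plane(*ray(t,p,Rt,tt),66))
E
python3 q.py
```

```text
tip (np.float64(316.1037297305548), np.float64(305.82037559262795))
[559.8  49.5  66. ]
[528.7  12.5  66. ]
[555.2 -37.7  66. ]
b 127 [529.3   7.8  66. ]
r 123 [556.4 -43.2  66. ]
```

View pics/t2.png

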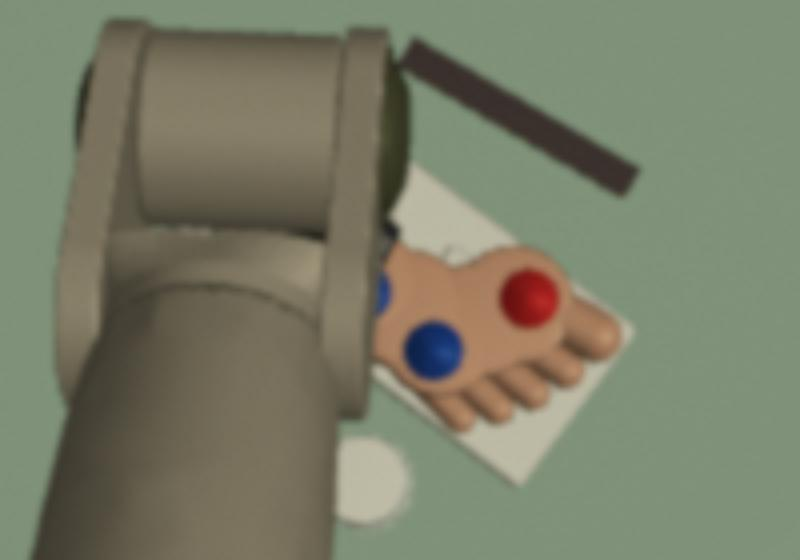

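The foot hasn't moved. Dot 2 is down, since a standing cap would show around the tip. I'll carry on to dots 3, 4 and 5.

```bash
python3 -m handwheel '[[[-6,-5.5,0,0,0,0,-1],[-6,-5.5,0,0,0,0,-1],[-6,-5.5,0,0,0,0,-1],[-6,-5.5,0,0,0,0,-1],[-6,-5.5,0,0,0,0,-1],[-6,-5.5,0,0,0,0,-1],[0,0,0,0,0,0,-1]]]'
python3 -m handwheel '[[[-5,-6,0,0,0,0,-1],[-5,-6,0,0,0,0,-1],[-5,-6,0,0,0,0,-1],[-5,-6,0,0,0,0,-1],[-5,-6,0,0,0,0,-1],[-5,-6,0,0,0,0,-1],[-2,-2,0,0,0,0,-1],[0,0,0,0,0,0,-1]]]'
```

```text
time_s: 6.1
eef_pos: [560.9, 47.8, 70.3]
ee_rot: [-0.0, 0.231, 0.973, -0.0]
force: [-0.4, 0.1, 1.2]
grip_width: -0.001
grip_force: 0.5
time_s: 7.1
eef_pos: [529.2, 10.0, 70.3]
ee_rot: [-0.0, 0.23, 0.973, -0.0]
force: [-1.5, 0.2, 1.9]
grip_width: -0.0
grip_force: 0.6
```

```bash
python3 -m handwheel '[[[3.5,-6.5,0,0,0,0,-1],[3.5,-6.5,0,0,0,0,-1],[3.5,-6.5,0,0,0,0,-1],[3.5,-6.5,0,0,0,0,-1],[3.5,-6.5,0,0,0,0,-1],[3.5,-6.5,0,0,0,0,-1],[3.5,-6.5,0,0,0,0,-1],[2.5,-5.5,0,0,0,0,-1]]]'
python3 -m handwheel '[[[0,0,0,0,0,0,-1],[0,0,0,0,0,0,-1],[0,0,20,0,0,0,-1],[0,0,50,0,0,0,-1],[0,0,50,0,0,0,-1],[-40,0,50,0,0,0,-1],[-50,0,0,0,0,0,-1],[-50,0,0,0,0,0,-1]]]'
python3 -m handwheel '[[[-40,0,0,0,0,0,-1],[0,0,0,0,0,0,-1],[0,0,0,0,0,0,-1]]]'
python3 w.py w5; python3 q.py
```

```text
time_s: 8.1
eef_pos: [556.7, -41.2, 70.4]
ee_rot: [0.0, 0.23, 0.973, -0.0]
force: [-0.5, 1.6, 0.7]
grip_width: -0.002
grip_force: 0.6
time_s: 9.1
eef_pos: [415.7, -40.4, 239.2]
ee_rot: [0.0, 0.23, 0.973, -0.0]
force: [-0.2, -0.0, 1.6]
grip_width: -0.003
grip_force: 0.0
time_s: 9.48
eef_pos: [377.8, -40.8, 239.3]
ee_rot: [0.0, 0.23, 0.973, -0.0]
force: [-0.0, 0.1, -0.7]
grip_width: 0.001
grip_force: 0.0
9.475 [377.8 -40.8 239.3] [-0.4 -0.   1.9  0.   1.3 -1.5] [-0.   0.1 -0.7] 0.0007899216070809572 cam [309.2  -5.7 374.9]
tip (np.float64(316.09145999935276), np.float64(305.8053506558077))
[ 378.7 -152.7   66. ]
[ 309.9 -234.3   66. ]
[ 368.6 -345.2   66. ]
b 31 [529.2   7.5  66. ]
r 40 [556.6 -43.4  66. ]
```

View pics/w5.png

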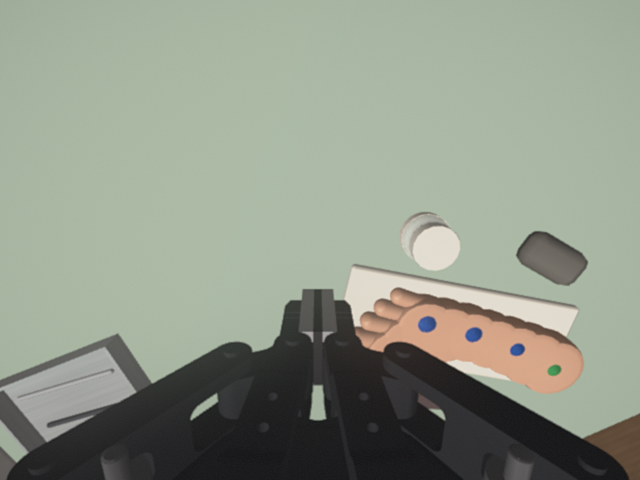

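View pics/t2.png

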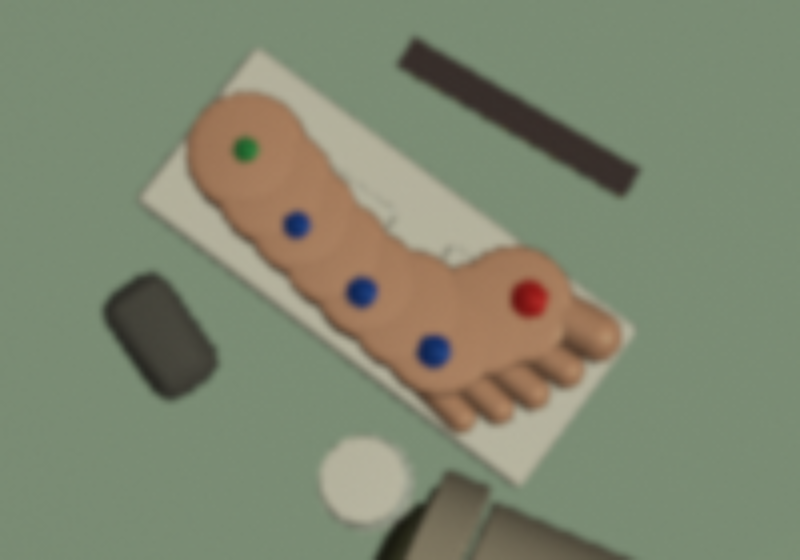

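In both views all five caps have shrunk to small discs: green (245,149), blues (297,225), (362,292), (434,351), and red (530,298). So every dot is pressed in. The foot, file, pumice and jar are where they were, and the arm is clear.

```bash
python3 -c "
from rig import *
print(finish_job())"
```

```text
the job is handed in; nothing more can be done
None
```

I pressed all five dots in order from green to red in one gentle glide and handed the job in at about 9.5 s; the last pictures show every dot down, and the foot, file, pumice and jar where they were.

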